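# Clear the cash box and pack the brass tees in it

### The arm

A 6-joint arm with a two-finger parallel gripper is mounted at the origin on the work surface. World frame = base frame: x ahead of the robot, y to its left, z up, the work surface at z = 0. Lengths are in m, angles in rad, forces in N, time in s.
With the tool pointing down it reaches from about 0.3 to 0.95 m from the base axis. Payload 3.1 kg.
Tool frame: the origin (TCP) lies at the very end of the fingers, on their centre line; the grasp point (between the pads) lies 19 mm behind it; z points along the fingers, y is the direction in which the jaws open and shut (so a half turn about z gives the same grasp; the last joint's range is limited). The gripper opens to 85 mm and grips with 20 to 120 N. Pads are 22 mm wide; open, the fingers measure 114 mm over their backs; the gripper's body (76 mm by 85 mm) begins 54 mm behind the grasp point. The pads swing forward as they close: fully open they stand 13 mm farther back than shut.
Start: joints at [-1.194, 0.308, 1.634, -0, 1.2, -0.07], TCP at [0.27, -0.564, 0.231] pointing down, gripper open.
Joint ranges: [-3.06, 3.06], [-0.79, 1.96], [0.05, 2.63], [-1.19, 4.34], [0.05, 2.64], [-2.94, 2.94]. Speed limits (rad/s): [2.79, 2.79, 3.14, 3.14, 3.14, 3.14].

### API

Orientations are given as a rotation vector (axis times angle).
In Python, from cell import arm gives the robot as it stands. Calls block until the motion is done:
- arm.reach(position, orientation): joint-space move of the TCP to a pose.
- arm.move_l(position, orientation=None, vel=0.15, force_limit=None): straight line of the TCP; orientation=None keeps the orientation; vel is the mean speed in m/s. With force_limit (N) it stops when the force on the tool has changed by that much, and returns True; else False.
- arm.set_joints(angles): joint-space move.
- arm.set_gripper(opening, f_grip=None): finger opening in m; f_grip is the grip in N (None keeps the last); returns when the fingers have stopped.
- arm.sleep(seconds).
- arm.ik(position, orientation): joint angles nearest the present ones, or None.
- arm.get_state(): the state.
- arm.grab_frame(name): name is "scene" or "top" or "wrist"; returns a dict with "pixels" (420x560x3 uint8, red, green, blue), "range_z" (420x560 float32, m along the optical axis (not along the pixel's ray), 0 where there is no reading), "vfov" (degrees; the focal length in pixels is half the picture's height over the tangent of half this angle, whatever the lens; pixels are square), "cx", "cy" (the principal point, pixels), "k1" (the pictures are not rectified: a ray, as slopes to the right and down, at radius r is drawn at 1 + k1 r^2 times it, then the intrinsics apply), "cam_to_world" (4x4, takes a point from camera to world coordinates). Camera axes: x right, y down, z forward; pixel columns grow to the right and rows downward; lengths in m; the calibration is good to about 2 mm. A picture is of the moment at which its call begins.
A pose or a line that the arm cannot do raises arm.IKError and nothing moves.
- arm.sign_off(): hands the job in, once; it reports no verdict.
Trained networks look in the newest picture that a camera, given by its name, has taken for a name from the list of things; names that differ only in an ending like _2 or _b are one class to them, and where a whole thing is asked for, a point or a joint stands for the part that bears it (a point fixed in the world has none). Each returns a list of dicts, best first, with "confidence" (0 to 1); they miss things now and then, are a little off and sometimes report something else, mostly with a low value. They report only what shows in the picture. A call takes as long as a camera call.
- arm.look_for(camera, target): "centre" ([x, y, z] in m, in the coordinates of the camera as it stood for that picture, good to about 4 mm: the middle of the surface that is visible of it).
The state is a dict: "time": time; "joint_positions": joint angles; "joint_velocities": joint speeds; "effort": joint torques, N m; "ee_pos": TCP position; "ee_rot": TCP orientation; "contact_force": force on the tool from outside, world axes, zero at the start; "moment": the same for the moment, N m; "finger_gap": finger opening in m.
Only numpy, scipy, OpenCV 4.12 (cv2) and the standard library are available. Lean on these libraries where they do the work, as an engineer would, in place of code of your own. Each camera call takes 0.05 s, during which the arm holds its last target. There are 200 camera calls.

### The job

Clear the cash box and pack the brass tees in it: with the lid still shut, first move the doorstop (its ring is there to lift it by) off the lid and stand it on the green mat, then swing the lid up until it stands open, and only then lift out the coin tray (it has a handle) and set it flat on the mat as well. After that put every brass tee in the bottom of the box, side by side and not on top of one another, and shut the lid fully. Leave the doorstop and tray on the mat and everything else on the desk where it is.

Things in the scene. Friction and masses are not known exactly. Their poses are not given: they have to be found in the camera images.
- box: grey painted steel cash box with a brass cam lock on its front, fixed to the desk. Outside 150 mm (its x, front to back) x 240 mm (y) x 90 mm high, walls and floor 4 mm, open inside below the lid. Origin: centre of the underside; its front faces the robot (-x)
- lid (a joint): hinge of the box's lid, rad: 0 = shut, grows as the front edge rises, stop at 1.75 (leaning back past upright). The unlocked 6 mm lid (150 x 240 mm, 0.3 kg) has a stiff friction hinge along the box's far (+x) upper edge and stays where it is left; about 4 N at the knob moves it
- lid_hinge (a point): middle of the lid's hinge line, on the box's far upper edge, 90 mm up; its axes turn with the lid: x from the front edge towards the hinge, y along the hinge, z out of the lid's outer face
- lid_handle (a point): middle of the black round knob on the lid's outer face: 28 mm diameter, 16 mm thick head on a 12 mm neck, its middle 35 mm off the face; on the lid's centre line, 120 mm from the hinge and 30 mm from the front edge. Its axes are as those of lid_hinge
- mat: green desk mat, 240 mm (its x) x 220 mm (y) x 3 mm thick, fixed. Origin: centre of the underside, z up
- doorstop: brass doorstop casting: round dome, 68 mm diameter, 43 mm high, with a fixed upright ring on top (40 mm mean diameter, 9 mm round bar, in the doorstop's y-z plane, so pinch it along the doorstop's x); 87 mm high in all, about 0.7 kg. Stands on the lid at the start. Origin: centre of the underside, z up
- ring_top (a point): middle of the bar at the top of the doorstop's ring, 82 mm above its underside
- tray: black plastic coin tray, 110 mm (its x) x 180 mm (y) x 26 mm high, with a rigid steel bail handle over its middle; 0.3 kg. Lies on the floor of the box at the start. Origin: centre of the underside, z up
- tray_handle (a point): middle of the tray's handle bar: 10 mm round bar, 84 mm long along the tray's y, 58 mm above the tray's underside (pinch it along the tray's x)
- tee1: brass pipe tee, one of up to four, branch straight up. Run 60 mm along its x, 25 mm diameter, a 32 mm square nut 14 mm long at each end; branch on the middle, 25 mm diameter, with a round 30 mm rim collar on its top 16 mm. 52 mm high, 0.2 kg. Origin: middle of the run, 16 mm above the underside; z along the branch, rim at z = 36 mm. None throughout: absent
- tee2: brass pipe tee, one of up to four, branch straight up. Run 60 mm along its x, 25 mm diameter, a 32 mm square nut 14 mm long at each end; branch on the middle, 25 mm diameter, with a round 30 mm rim collar on its top 16 mm. 52 mm high, 0.2 kg. Origin: middle of the run, 16 mm above the underside; z along the branch, rim at z = 36 mm. None throughout: absent
- tee3: brass pipe tee, one of up to four, branch straight up. Run 60 mm along its x, 25 mm diameter, a 32 mm square nut 14 mm long at each end; branch on the middle, 25 mm diameter, with a round 30 mm rim collar on its top 16 mm. 52 mm high, 0.2 kg. Origin: middle of the run, 16 mm above the underside; z along the branch, rim at z = 36 mm. None throughout: absent
- tee4: brass pipe tee, one of up to four, branch straight up. Run 60 mm along its x, 25 mm diameter, a 32 mm square nut 14 mm long at each end; branch on the middle, 25 mm diameter, with a round 30 mm rim collar on its top 16 mm. 52 mm high, 0.2 kg. Origin: middle of the run, 16 mm above the underside; z along the branch, rim at z = 36 mm. None throughout: absent
- gauges: bystander, leave it where it is: steel radius gauge set, 75 x 22 x 14 mm, among the tees. Origin: centre of the underside
- cup: bystander, leave it where it is: white ceramic cup, 76 mm diameter, 85 mm high, handle at its +y. Origin: centre of the underside
- magnifier: bystander, leave it where it is: chrome magnifier lying flat, lens 72 mm diameter, handle 85 mm along its -x, 13 mm high. Origin: under the lens centre
- stapler: bystander, leave it where it is: blue and black stapler, 130 mm along its y, 40 mm wide, 45 mm high, behind the box. Origin: centre of the underside
- stamp: bystander, leave it where it is: rubber stamp with wooden handle, foot 30 x 50 mm, 72 mm high. Origin: centre of the underside

How it is judged:
On the way, in this order (a step that is already met when the one before it is completed fails the run):
1. the doorstop stands upright on the mat, let go, while the lid is still shut (x of doorstop in the frame of mat between -0.11 and 0.11 m and y of doorstop in the frame of mat between -0.1 and 0.1 m and z of doorstop in the frame of mat below 0.01 m and angle between doorstop's own z axis and vertical below 0.12 rad and linear speed of doorstop below 0.03 m/s and contact force between doorstop and the fingers below 0.2 N and value of joint lid below 0.15 rad), for 0.2 s.
2. the lid is open (over 1.2 rad) while the tray is still in the box (value of joint lid above 1.2 rad and horizontal distance between tray and box below 0.08 m), for 0.2 s.
3. the coin tray lies flat on the mat, let go (x of tray in the frame of mat between -0.08 and 0.08 m and y of tray in the frame of mat between -0.08 and 0.08 m and z of tray in the frame of mat below 0.01 m and angle between tray's own z axis and vertical below 0.12 rad and linear speed of tray below 0.03 m/s and contact force between tray and the fingers below 0.2 N), for 0.2 s.
4. all the tees lie in the bottom of the box, lid still open (x of tee1 in the frame of box between -0.071 and 0.071 m and y of tee1 in the frame of box between -0.116 and 0.116 m and z of tee1 in the frame of box between 0 and 0.045 m and linear speed of each of tee1, tee2, tee3, tee4 below 0.03 m/s and x of tee2 in the frame of box between -0.071 and 0.071 m and y of tee2 in the frame of box between -0.116 and 0.116 m and z of tee2 in the frame of box between 0 and 0.045 m and x of tee3 in the frame of box between -0.071 and 0.071 m and y of tee3 in the frame of box between -0.116 and 0.116 m and z of tee3 in the frame of box between 0 and 0.045 m and x of tee4 in the frame of box between -0.071 and 0.071 m and y of tee4 in the frame of box between -0.116 and 0.116 m and z of tee4 in the frame of box between 0 and 0.045 m and value of joint lid above 0.5 rad), for 0.2 s.
At the end, for the whole second after the job is handed in: lid shut (under 0.05 rad); every tee present in the bottom of the box (run centre under 45 mm above its underside); doorstop upright, its centre on the mat (110 mm in x, 100 mm in y of its centre); tray flat, its centre within 80 mm of the mat's in x and y; all at rest (x of doorstop in the frame of mat between -0.11 and 0.11 m and y of doorstop in the frame of mat between -0.1 and 0.1 m and z of each of doorstop, tray in the frame of mat below 0.01 m and angle between each of doorstop, tray's own z axis and vertical below 0.12 rad and linear speed of each of doorstop, tray, tee1, tee2, tee3, tee4 below 0.03 m/s and x of tray in the frame of mat between -0.08 and 0.08 m and y of tray in the frame of mat between -0.08 and 0.08 m and x of tee1 in the frame of box between -0.071 and 0.071 m and y of tee1 in the frame of box between -0.116 and 0.116 m and z of tee1 in the frame of box between 0 and 0.045 m and x of tee2 in the frame of box between -0.071 and 0.071 m and y of tee2 in the frame of box between -0.116 and 0.116 m and z of tee2 in the frame of box between 0 and 0.045 m and x of tee3 in the frame of box between -0.071 and 0.071 m and y of tee3 in the frame of box between -0.116 and 0.116 m and z of tee3 in the frame of box between 0 and 0.045 m and x of tee4 in the frame of box between -0.071 and 0.071 m and y of tee4 in the frame of box between -0.116 and 0.116 m and z of tee4 in the frame of box between 0 and 0.045 m and value of joint lid below 0.05 rad); the robot touches nothing.
It fails at once if a bystander is moved more than 40 mm or the cup is tipped (distance of any of gauges, cup, magnifier, stapler, stamp from where it was at the start of the episode above 0.04 m or angle between cup's own z axis and vertical above 0.5 rad).
Of tee1, tee2, tee3, tee4 only 2 to 4 are there at a start; the rules pass over those that are not, and their reading is None.
At some moment in a run one of tee1, tee2, tee3, tee4 may be knocked a few centimetres aside while the robot is not near it.
Once in a run the grip may slacken for a moment while it holds something.
It also fails if it takes over 210 s, if anything falls off the work surface, if the arm or the gripper's body presses on something with over 40 N, if the wrist force passes 120 N, or if a joint passes its speed limit or range.

## Working session

There is one attempt and no reset: what is moved stays moved. The work goes in short steps, each a Python script; the robot and the scene stay as the last script left them, time stands still between calls to the robot, and variables do not carry over. Pictures are saved under pics/ and viewed, about 12 in all and at most 16, crops included, and the job is handed in when it is done.

```bash
ls; mkdir -p pics; cat > h.py <<'E'
import numpy as np, cv2
from cell import arm
from scipy.spatial.transform import Rotation as R
def grab(cam,save=None):
    f=arm.grab_frame(cam)
    if save: cv2.imwrite('pics/'+save,cv2.cvtColor(f['pixels'],cv2.COLOR_RGB2BGR))
    return f
def cloud(f):
    "world xyz for every pixel (nan where no depth)"
    h,w=f['range_z'].shape; fl=h/2/np.tan(np.radians(f['vfov'])/2)
    K=np.array([[fl,0,f['cx']],[0,fl,f['cy']],[0,0,1]])
    u,v=np.meshgrid(np.arange(w),np.arange(h))
    p=cv2.undistortPoints(np.stack([u,v],-1).reshape(-1,1,2).astype(float),K,np.array([f['k1'],0,0,0.])).reshape(h,w,2)
    z=np.where(f['range_z']>0,f['range_z'],np.nan)
    c=np.stack([p[...,0]*z,p[...,1]*z,z],-1); T=f['cam_to_world']
    return c@T[:3,:3].T+T[:3,3]
def look(f,cam,name):
    T=f['cam_to_world']
    return [(round(d['confidence'],2),(T[:3,:3]@np.array(d['centre'])+T[:3,3]).round(3).tolist()) for d in arm.look_for(cam,name)]
def down(yaw):
    "tool pointing down, jaws open along world direction yaw (tool y)"
    z=np.array([0,0,-1.]);y=np.array([np.cos(yaw),np.sin(yaw),0]);x=np.cross(y,z)
    return R.from_matrix(np.stack([x,y,z],1)).as_rotvec()
E
python3 - <<'E'
from h import *
for c in ['top','scene']:
    f=grab(c,c+'0.png'); P=cloud(f); np.save(c+'0.npy',P)
    print(c,f['cam_to_world'].round(3).tolist(),f['vfov'],f['k1'])
    for n in ['box','lid_handle','mat','doorstop','ring_top','tee1','gauges','cup','magnifier','stapler','stamp']:
        print(n,look(f,c,n))
s=arm.get_state();print(s['ee_pos'],s['ee_rot'],s['time'],s['finger_gap'])
E
```

```text
pics
top [[0.015, -0.996, 0.092, 0.426], [-1.0, -0.017, -0.012, -0.037], [0.014, -0.092, -0.996, 1.363], [0.0, 0.0, 0.0, 1.0]] 51.68568038920445 -0.13514139365068462
box [(0.81, [0.532, -0.011, 0.097])]
lid_handle [(0.56, [0.532, -0.012, 0.093]), (0.35, [0.363, -0.386, 0.015])]
mat [(0.84, [0.493, 0.294, 0.007]), (0.3, [0.529, -0.012, 0.098])]
doorstop [(0.74, [0.563, 0.02, 0.131])]
ring_top [(0.86, [0.562, 0.03, 0.128])]
tee1 [(0.79, [0.419, -0.256, 0.032]), (0.63, [0.539, -0.276, 0.034]), (0.51, [0.575, -0.384, 0.034]), (0.46, [0.447, -0.382, 0.034]), (0.2, [0.534, -0.012, 0.092])]
gauges [(0.51, [0.647, -0.284, 0.017])]
cup [(0.74, [0.563, 0.024, 0.133]), (0.57, [0.75, 0.175, 0.034])]
magnifier [(0.78, [0.384, 0.041, 0.006]), (0.35, [0.646, -0.286, 0.018])]
stapler [(0.76, [0.75, -0.142, 0.042]), (0.25, [0.529, -0.008, 0.1])]
stamp [(0.53, [0.361, -0.383, 0.013])]
scene [[0.887, 0.375, -0.268, 0.817], [0.461, -0.733, 0.5, -0.522], [-0.009, -0.567, -0.824, 0.908], [0.0, 0.0, 0.0, 1.0]] 53.047014463038586 -0.044650817739635834
box [(0.59, [0.552, -0.043, 0.1])]
lid_handle [(0.87, [0.535, -0.023, 0.097])]
mat [(0.97, [0.506, 0.289, 0.004])]
doorstop [(0.82, [0.569, 0.008, 0.131])]
ring_top [(0.91, [0.574, 0.011, 0.133]), (0.4, [0.746, 0.153, 0.058])]
tee1 [(0.87, [0.459, -0.391, 0.034]), (0.85, [0.588, -0.394, 0.032]), (0.81, [0.431, -0.269, 0.034]), (0.75, [0.547, -0.292, 0.029]), (0.67, [0.646, -0.286, 0.013])]
gauges [(0.64, [0.647, -0.285, 0.012])]
cup [(0.83, [0.745, 0.155, 0.06]), (0.18, [0.57, 0.008, 0.131])]
magnifier [(0.62, [0.386, 0.042, 0.007])]
stapler [(0.62, [0.762, -0.154, 0.042]), (0.15, [0.366, -0.397, 0.017])]
stamp [(0.67, [0.366, -0.396, 0.019])]
[ 0.27001696 -0.56369405  0.2312925 ] [3.06347919e+00 6.95995764e-01 1.92504850e-05] 1.2 0.08543537446617491
```

View pics/top0.png

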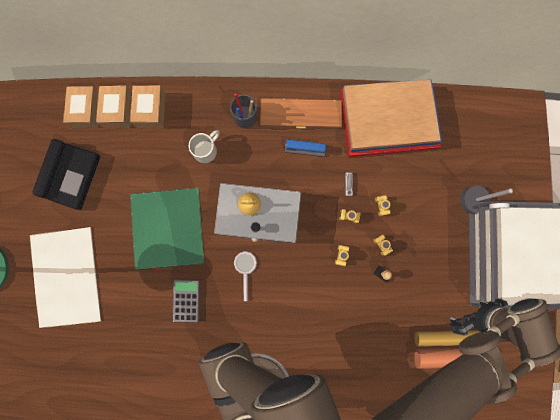

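View pics/scene0.png

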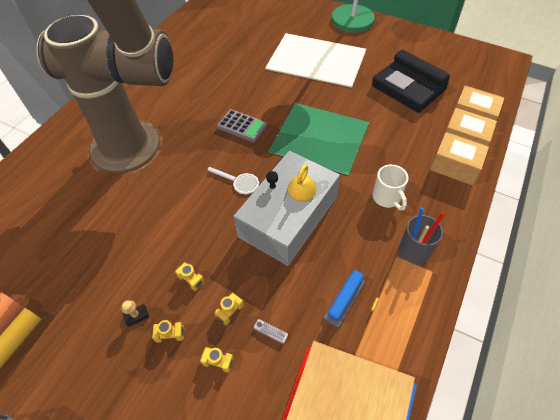

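```bash
python3 - <<'E'
import numpy as np,cv2
im=cv2.imread('pics/top0.png');P=np.load('top0.npy').reshape(-1,3);C=im.reshape(-1,3)
hsv=cv2.cvtColor(im,cv2.COLOR_BGR2HSV).reshape(-1,3)
def rect(m,n):
    q=P[m][:,:2].astype(np.float32);print(n,len(q),P[m].mean(0).round(3),cv2.minAreaRect(q))
# mat
m=(hsv[:,0]>40)&(hsv[:,0]<90)&(hsv[:,1]>60)&(P[:,2]<.02);rect(m,'mat')
# lid top
reg=(abs(P[:,0]-.55)<.15)&(abs(P[:,1])<.2)
print(np.histogram(P[reg][:,2],bins=np.arange(0,.2,.005)))
m=reg&(abs(P[:,2]-.096)<.006);rect(m,'lid')
m=reg&(P[:,2]>.15);rect(m,'ring')
m=reg&(P[:,2]>.12)&(P[:,0]<.5);
if m.any():rect(m,'knob')
for x,y in [(.425,-.262),(.543,-.284),(.58,-.39),(.452,-.387)]:
    for lo,hi in [(.02,.037),(.044,.06)]:
        m=(np.hypot(P[:,0]-x,P[:,1]-y)<.05)&(P[:,2]>lo)&(P[:,2]<hi);rect(m,'tee %g'%lo)
E
```

```text
mat 5453 [0.487 0.305 0.004] ((0.45643845200538635, 0.5136315822601318), (0.32026517391204834, 0.6827087998390198), 1.468220829963684)
(array([3452,  426,   38,    1,    5,    3,    3,    5,    1,    5,    4,
          0,    5,    7,    7,   16,    7,   22, 1086, 2270,  282,   18,
         45,   50,   37,   66,   74,   99,   44,    3,    3,    2,    5,
          1,   14,   13,   18,    1,    0]), array([0.   , 0.005, 0.01 , 0.015, 0.02 , 0.025, 0.03 , 0.035, 0.04 ,
       0.045, 0.05 , 0.055, 0.06 , 0.065, 0.07 , 0.075, 0.08 , 0.085,
       0.09 , 0.095, 0.1  , 0.105, 0.11 , 0.115, 0.12 , 0.125, 0.13 ,
       0.135, 0.14 , 0.145, 0.15 , 0.155, 0.16 , 0.165, 0.17 , 0.175,
       0.18 , 0.185, 0.19 , 0.195]))
lid 3591 [ 0.538 -0.001  0.096] ((0.5406786203384399, 0.002090565860271454), (0.2409319132566452, 0.15045525133609772), 84.76177215576172)
ring 57 [0.564 0.025 0.175] ((0.5645861029624939, 0.025730406865477562), (0.044789575040340424, 0.008182439021766186), 89.95755004882812)
knob 51 [0.492 0.005 0.138] ((0.49040740728378296, 0.0055863093584775925), (0.016611071303486824, 0.022719
[... 494 characters left out ...]
 0.052] ((0.5405882000923157, -0.28360477089881897), (0.027825484052300453, 0.02803250402212143), 44.758811950683594)
tee 0.02 120 [ 0.575 -0.386  0.03 ] ((0.5764669179916382, -0.3887260854244232), (0.060783930122852325, 0.03349274769425392), 13.494510650634766)
tee 0.044 79 [ 0.576 -0.388  0.052] ((0.5764416456222534, -0.3885848820209503), (0.028375891968607903, 0.02837068773806095), 1.0613733530044556)
tee 0.02 118 [ 0.455 -0.386  0.03 ] ((0.45477673411369324, -0.38971978425979614), (0.061093270778656006, 0.033939994871616364), 33.142818450927734)
tee 0.044 81 [ 0.454 -0.389  0.051] ((0.45355743169784546, -0.3881513476371765), (0.02846698835492134, 0.027803024277091026), 32.51730728149414)
```

The top view shows the box at pixel (258,213), doorstop (249,203), knob (256,227), mat (167,229) and four tees: (344,256), (351,215), (384,245), (384,205). The gauges are at (349,184) and the stamp at (384,273). The scene view agrees.

Next I'll refine the mat pose and look at the ring from close by.

```bash
cat >> h.py <<'E'
def rect(P,m,n=''):
    "min-area rectangle in xy: centre, long side direction (deg in 0..180), sizes"
    (c,(a,b),t)=cv2.minAreaRect(P[m][:,:2].astype(np.float32))
    if b>a: t+=90; a,b=b,a
    t%=180
    print(n,int(m.sum()),P[m].mean(0).round(4),'c',np.round(c,4),'L',round(a,4),round(b,4),'deg',round(t,1)); return np.array(c),t
def st(t=''):
    s=arm.get_state(); print(t,'t%.1f'%s['time'],'tcp',s['ee_pos'].round(3) if hasattr(s['ee_pos'],'round') else s['ee_pos'],'gap %.4f'%s['finger_gap'],'F',np.round(s['contact_force'],1)); return s
E
python3 - <<'E'
from h import *
im=cv2.imread('pics/top0.png');P=np.load('top0.npy')
hsv=cv2.cvtColor(im,cv2.COLOR_BGR2HSV)
m=(hsv[...,0]>40)&(hsv[...,0]<90)&(hsv[...,1]>60)&(P[...,2]<.02)
n,l,s,c=cv2.connectedComponentsWithStats(m.astype(np.uint8))
k=1+np.argmax(s[1:,4]);rect(P,cv2.erode((l==k).astype(np.uint8),np.ones((2,2)))>0,'mat')
for y in (0,np.pi):
    print(y,arm.ik([.5645,.0257,.30],down(y)))
arm.reach([.53,.02,.36],down(0))
f=grab('wrist','w1.png');P=cloud(f);st()
print(f['cam_to_world'].round(3).tolist())
print(look(f,'wrist','ring_top'),look(f,'wrist','lid_handle'))
Z=P[...,2];r=(abs(P[...,0]-.565)<.07)&(abs(P[...,1]-.026)<.07)
rect(P,r&(Z>.155)&(Z<.2),'ring'); rect(P,r&(Z>.105)&(Z<.145),'dome')
rect(P,(abs(P[...,0]-.494)<.03)&(abs(P[...,1])<.03)&(Z>.125)&(Z<.15),'knob')
m=(abs(Z-.096)<.006);rect(P,m,'lid')
E
```

```text
mat 4968 [0.4932 0.2883 0.0031] c [0.494  0.2892] L 0.2364 0.218 deg 6.2
0 [-3.15602402e-02  1.36029901e-01  1.70243871e+00 -4.44089210e-16
  1.30312404e+00 -3.15602402e-02]
3.141592653589793 None
 t3.6 tcp [0.53  0.019 0.36 ] gap 0.0853 F [ 0.  -0.8 -0.4]
[[1.0, -0.001, -0.0, 0.53], [-0.001, -0.958, -0.286, 0.092], [0.0, 0.286, -0.958, 0.502], [0.0, 0.0, 0.0, 1.0]]
[(0.73, [0.562, 0.027, 0.131]), (0.51, [0.492, 0.211, 0.002])] [(0.65, [0.534, 0.011, 0.096]), (0.2, [0.648, -0.281, 0.016])]
ring 358 [0.5649 0.0283 0.1765] c [0.5653 0.0258] L 0.0472 0.009 deg 90.3
dome 2074 [0.5548 0.0273 0.1287] c [0.5472 0.0245] L 0.1037 0.0677 deg 179.7
knob 444 [0.4968 0.0058 0.1389] c [0.4966 0.0048] L 0.0277 0.0268 deg 90.9
lid 17697 [0.5546 0.0107 0.0968] c [ 0.6768 -0.0129] L 0.4226 0.2409 deg 174.7
```

View pics/w1.png

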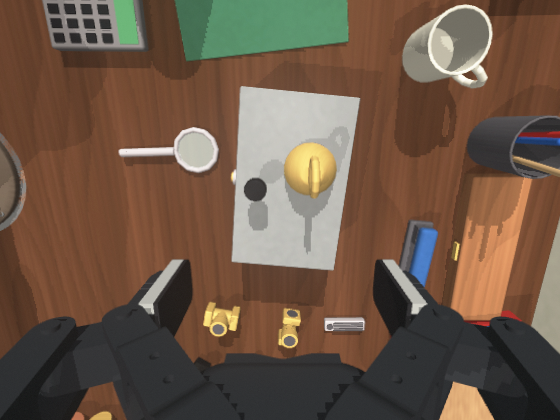

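```bash
python3 - <<'E'
from h import *
d=down(0)
arm.set_gripper(.05,70)
arm.move_l([.565,.026,.24],d)
print(arm.move_l([.565,.026,.159],vel=.08,force_limit=10)); 
arm.set_gripper(0,70); st('gripped')
arm.move_l([.565,.026,.26],vel=.1); s=st('lifted')
if s['finger_gap']>.005:
    arm.move_l([.574,.298,.2],vel=.15); st('over')
    print(arm.move_l([.574,.298,.062],vel=.05,force_limit=5)); s=st('down')
    if s['finger_gap']>.005:
        arm.set_gripper(.04); arm.sleep(.3)
        arm.move_l([.574,.298,.25])
        arm.reach([.50,.25,.40],d)
        f=grab('wrist');P=cloud(f);Z=P[...,2];st()
        r=(np.hypot(P[...,0]-.574,P[...,1]-.298)<.08)
        rect(P,r&(Z>.065)&(Z<.1),'ring'); rect(P,r&(Z>.02)&(Z<.05),'dome')
        cv2.imwrite('pics/w2.png',f['pixels'][...,::-1])
E
```

```text
False
gripped t6.7 tcp [0.565 0.026 0.16 ] gap 0.0068 F [-0.5 -0.3  3. ]
lifted t7.9 tcp [0.564 0.026 0.259] gap 0.0069 F [-0.3 -0.9 -8. ]
over t9.9 tcp [0.574 0.297 0.2  ] gap 0.0068 F [-0.2 -0.6 -8. ]
True
down t12.3 tcp [0.574 0.298 0.066] gap 0.0068 F [-0.2 -0.3  7.7]
 t15.2 tcp [0.5   0.25  0.397] gap 0.0399 F [-0.3 -0.3  0.2]
ring 202 [0.5736 0.2986 0.0831] c [0.5742 0.2978] L 0.0462 0.0088 deg 90.0
dome 932 [0.5701 0.2991 0.035 ] c [0.5742 0.2974] L 0.0625 0.062 deg 0.4
```

View pics/w2.png

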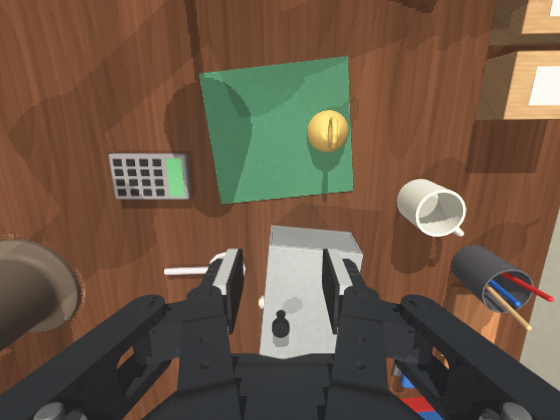

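The doorstop is standing on the mat at pixel (330,131). Next is the lid.

```bash
cat >> h.py <<'E'
BY=np.radians(-5.3); bx=np.array([np.cos(BY),np.sin(BY),0]); by=np.array([-np.sin(BY),np.cos(BY),0]); ez=np.array([0,0,1.])
knob0=np.array([.4966,.0053,.131]); hinge=knob0+.12*bx-.041*ez
box0=knob0+.045*bx; box0[2]=0
def knob(a): return hinge-bx*(.12*np.cos(a)-.041*np.sin(a))+ez*(.12*np.sin(a)+.041*np.cos(a))
def tilt(yaw,a):
    "tool down, turned by a about box y (a>0 leans tip toward -x)"
    return (R.from_rotvec(by*a)*R.from_rotvec(down(yaw))).as_rotvec()
E
python3 - <<'E'
from h import *
for yaw in (BY+np.pi/2,BY-np.pi/2):
    print([arm.ik(knob(a)-[0,0,.019],down(yaw)) is not None for a in np.arange(0,1.75,.2)])
yaw=min((BY+np.pi/2,BY-np.pi/2),key=lambda y:abs(arm.ik(knob(0)+[0,0,.1],down(y))[5]) if arm.ik(knob(0)+[0,0,.1],down(y)) is not None else 99)
print(yaw); d=down(yaw); o=np.array([0,0,-.019])
arm.reach(knob(0)+[0,0,.12],d); arm.set_gripper(.06,60)
print(arm.move_l(knob(0)+o,vel=.1,force_limit=10)); arm.set_gripper(0,60); st('grip')
for a in np.arange(.1,1.66,.1):
    arm.move_l(knob(a)+o,vel=.1); s=st('%.1f'%a)
    if s['finger_gap']<.02 or np.linalg.norm(s['contact_force'])>35: print('STOP');break
E
```

```text
[True, True, True, True, True, True, True, True, True]
[True, True, True, True, True, True, True, True, True]
1.478293876439197
False
grip t19.2 tcp [0.497 0.004 0.113] gap 0.0255 F [-3.  -4.4  6.2]
0.1 t19.5 tcp [0.501 0.004 0.123] gap 0.0256 F [ 0.2 -5.4 -2.7]
0.2 t19.8 tcp [0.506 0.004 0.134] gap 0.0259 F [-0.1 -5.5 -2.4]
0.3 t20.0 tcp [0.513 0.003 0.144] gap 0.0258 F [-0.8 -5.1 -1.8]
0.4 t20.3 tcp [0.52  0.002 0.154] gap 0.0255 F [-1.7 -6.3 -1.3]
0.5 t20.6 tcp [0.528 0.001 0.163] gap 0.0255 F [-2.8 -4.  -1.2]
0.6 t20.9 tcp [0.537 0.001 0.171] gap 0.0258 F [-4.9 -4.4  1.4]
0.7 t21.1 tcp [ 0.547 -0.     0.178] gap 0.0255 F [-6.4 -5.   0.8]
0.8 t21.4 tcp [ 0.558 -0.001  0.184] gap 0.0258 F [-6.9 -4.9  3. ]
0.9 t21.7 tcp [ 0.571 -0.003  0.19 ] gap 0.0259 F [-6.7 -5.1  4.9]
1.0 t21.9 tcp [ 0.584 -0.004  0.194] gap 0.0258 F [-5.2 -4.4  4.1]
1.1 t22.2 tcp [ 0.597 -0.005  0.197] gap 0.0260 F [-4.2 -5.3  4.9]
1.2 t22.5 tcp [ 0.61  -0.006  0.198] gap 0.0256 F [-2.9 -3.7  4.9]
1.3 t22.8 tcp [ 0.623 -0.007  0.198] gap 0.0259 F [-1.8 -4.9  4.1]
1.4 t23.1 tcp [ 0.636 -0.009  0.197] gap 0.0258 F [-1.9 -5.6  5.4]
1.5 t23.3 tcp [ 0.649 -0.01   0.194] gap 0.0253 F [-0.9 -5.5  4. ]
1.6 t23.6 tcp [ 0.661 -0.011  0.191] gap 0.0253 F [ 0.4 -5.4  3.6]
```

```bash
python3 - <<'E'
from h import *
arm.set_gripper(.06); p=np.array(arm.get_state()['ee_pos']); arm.move_l(p+[0,0,.12])
arm.move_l([.5,.01,.34]);arm.reach([.50,.0,.36],down(0))
f=grab('wrist','w3.png');P=cloud(f);Z=P[...,2];st()
print(look(f,'wrist','tray_handle'),look(f,'wrist','tray'))
r=(abs(P[...,0]-.54)<.075)&(abs(P[...,1])<.12)
rect(P,r&(Z>.052)&(Z<.075),'handle'); rect(P,r&(Z<.036)&(Z>.022),'tray')
t=(Z>.13)&(Z<.245)&(abs(P[...,1])<.14)&(P[...,0]>.55)&(P[...,0]<.72);q=P[t]
x=(q-hinge)@bx; k=np.polyfit(q[:,2],x,1); print('lid lean x vs z',k,len(q),1.5708+np.arctan(k[0]))
E
```

```text
t27.6 tcp [ 0.5  -0.    0.36] gap 0.0598 F [ 0.3 -0.5  0.3]
[(0.78, [0.543, -0.006, 0.003])] [(0.61, [0.544, -0.006, 0.005])]
handle 1548 [ 0.5509 -0.0265  0.0644] c [ 5.387e-01 -4.000e-04] L 0.234 0.1478 deg 84.9
tray 2006 [ 0.549  -0.0173  0.029 ] c [ 0.5413 -0.0007] L 0.2339 0.1426 deg 84.8
lid lean x vs z [ 0.06363217 -0.00942027] 11146 1.6343464915084192
```

View pics/w3.png

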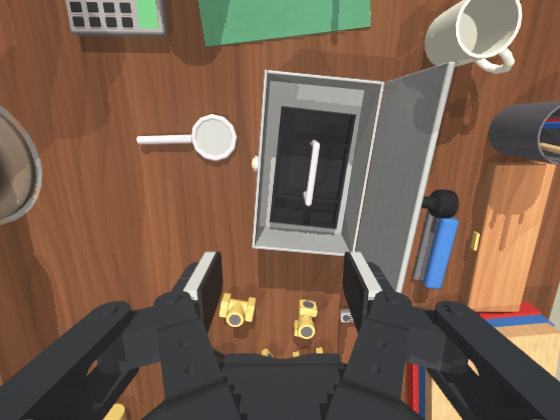

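The lid stands at 1.63 rad, and the tray's handle is in view from (316,143) to (308,203).

```bash
cat > tray.py <<'E'
from h import *
def find():
    f=grab('wrist');P=cloud(f);Z=P[...,2];Q=P-box0
    u=Q@bx;v=Q@by
    m=(abs(u)<.045)&(abs(v)<.07)&(Z>.048)&(Z<.075)
    c,t=rect(P,m,'handle'); m2=(abs(u)<.064)&(abs(v)<.108)&(Z>.012)&(Z<.036)
    rect(P,m2,'tray'); return c,t
E
python3 - <<'E'
from tray import *
c,t=find()
E
```

```text
handle 452 [ 0.5428 -0.0071  0.0658] c [ 0.543  -0.0095] L 0.0945 0.01 deg 83.9
tray 1857 [ 0.549  -0.0165  0.0266] c [ 0.5432 -0.0101] L 0.1814 0.1101 deg 83.8
```

```bash
python3 - <<'E'
from h import *
d=down(np.radians(-6.1)); q=[.543,-.0098]
arm.set_gripper(.04,70)
arm.move_l(q+[.2],d); print(arm.move_l(q+[.043],vel=.08,force_limit=10))
arm.set_gripper(0,70); st('grip'); arm.move_l(q+[.25],vel=.1); s=st('up')
if s['finger_gap']>.006:
    d=down(np.radians(6.2)); g=[.447,.284]
    arm.move_l(g+[.2],d,vel=.15); st('over')
    print(arm.move_l(g+[.038],vel=.05,force_limit=3)); s=st('down')
    if s['finger_gap']>.006:
        arm.set_gripper(.04); arm.sleep(.3); arm.move_l(g+[.25])
        arm.reach([.48,.25,.42],down(0))
        f=grab('wrist','w4.png');P=cloud(f);Z=P[...,2];st()
        r=(abs(P[...,0]-.44)<.095)&(abs(P[...,1]-.284)<.12)
        rect(P,r&(Z>.05)&(Z<.07),'handle'); rect(P,r&(Z>.015)&(Z<.036),'tray')
        r=(np.hypot(P[...,0]-.574,P[...,1]-.298)<.05); rect(P,r&(Z>.065)&(Z<.1),'ring')
f=grab('top')
print(look(f,'top','tee1'))
E
```

```text
False
grip t31.8 tcp [ 0.543 -0.01   0.043] gap 0.0077 F [-1.7 -0.2  4.2]
up t34.0 tcp [ 0.543 -0.01   0.249] gap 0.0072 F [-0.1  0.4 -4.1]
over t36.3 tcp [0.447 0.283 0.2  ] gap 0.0079 F [-0.   0.1 -3.7]
True
down t39.1 tcp [0.447 0.284 0.042] gap 0.0079 F [-1.   1.2  5.4]
 t42.2 tcp [0.479 0.25  0.417] gap 0.0402 F [-0.1  0.1 -0.1]
handle 372 [0.4475 0.2863 0.0648] c [0.4474 0.2852] L 0.0919 0.0099 deg 96.2
tray 1372 [0.4437 0.2845 0.0269] c [0.4474 0.2835] L 0.1812 0.1102 deg 96.1
ring 189 [0.5733 0.2981 0.0831] c [0.5741 0.2972] L 0.0468 0.0091 deg 90.1
[(0.77, [0.542, -0.281, 0.03]), (0.71, [0.549, -0.376, 0.034]), (0.65, [0.418, -0.256, 0.034]), (0.61, [0.449, -0.382, 0.033]), (0.4, [0.446, 0.283, 0.006])]
```

View pics/w4.png

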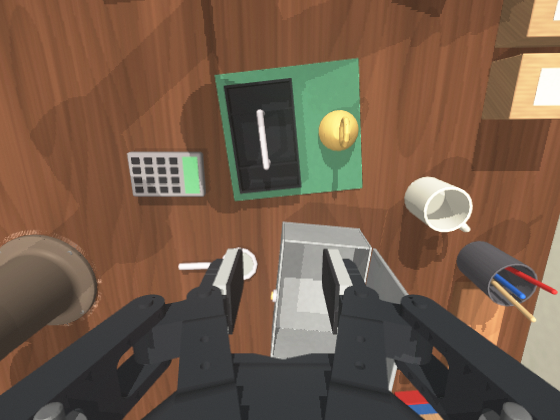

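The tray lies flat on the mat next to the doorstop. One tee has moved from (.576,-.388) to about (.549,-.376), so I'll look again before each pick.

```bash
cat > tee.py <<'E'
from h import *
slots=[(.02,.083),(-.02,.028),(.02,-.028),(-.02,-.083)]
def best(p,yaw):
    c=[(y,arm.ik(p,down(y))) for y in (yaw,yaw+np.pi,yaw-np.pi)]
    c=[(abs(j[5]),y) for y,j in c if j is not None]
    return min(c)[1]
def measure(x,y,save=None):
    arm.reach([x,y+.1,.30],down(0)); f=grab('wrist',save); P=cloud(f);Z=P[...,2]
    r=np.hypot(P[...,0]-x,P[...,1]-y)<.05
    c,_=rect(P,r&(Z>.044)&(Z<.06),'rim'); r=np.hypot(P[...,0]-c[0],P[...,1]-c[1])<.04
    _,t=rect(P,r&(Z>.02)&(Z<.037),'run'); return c,np.radians(t)
def do(x,y,slot):
    c,t=measure(x,y)
    p=np.r_[c,.15]; d=down(best(p,t+np.pi/2))
    arm.set_gripper(.055,60); arm.reach(p,d)
    hit=arm.move_l(np.r_[c,.027],vel=.08,force_limit=8)
    arm.set_gripper(0,60); s=st('grip hit=%s'%hit)
    arm.move_l(np.r_[c,.2],vel=.12); arm.sleep(.2); s=st('up')
    if not .02<s['finger_gap']<.034: print('NOT HELD'); return False
    g=box0+slot[0]*bx+slot[1]*by; g[2]=.2
    d=down(best(g,BY+np.pi/2)); arm.move_l(g,d,vel=.2); s=st('over')
    if not .02<s['finger_gap']<.034: print('LOST'); return False
    g[2]=.027; hit=arm.move_l(g,vel=.06,force_limit=4); s=st('down hit=%s'%hit)
    arm.set_gripper(.042); g[2]=.2; arm.move_l(g,vel=.15); st('done'); return True
E
python3 - <<'E'
from tee import *
do(.421,-.26,slots[0])
arm.reach([.50,.06,.36],down(0)); grab('wrist','w5.png')
E
```

```text
rim 370 [ 0.4188 -0.2604  0.0521] c [ 0.4188 -0.2618] L 0.0294 0.0278 deg 91.3
run 542 [ 0.4185 -0.2581  0.03  ] c [ 0.4188 -0.2613] L 0.0603 0.0315 deg 168.9
grip hit=False t47.7 tcp [ 0.419 -0.262  0.028] gap 0.0279 F [-1.   2.   4.4]
up t49.5 tcp [ 0.419 -0.262  0.199] gap 0.0283 F [ 0.2  0.7 -2.8]Traceback (most recent call last):
  File "<stdin>", line 2, in <module>
  File "tee.py", line 21, in do
    d=down(best(g,BY+np.pi/2)); arm.move_l(g,d,vel=.2); s=st('over')
                                ~~~~~~~~~~^^^^^^^^^^^^
cell.IKError: the arm cannot follow that straight line within its joint ranges
```

```bash
python3 - <<'E'
s=open('tee.py').read()
a=s.index("    g=box0"); body=s[a:]
body=body.replace("d=down(best(g,BY+np.pi/2)); arm.move_l(g,d,vel=.2); s=st('over')","""go(g); s=st('over')""")
s=s[:a]+"    return place(slot)\n"+"""def go(g):
    ty=R.from_rotvec(arm.get_state()['ee_rot']).as_matrix()[:,1]
    ys=sorted((BY+np.pi/2,BY-np.pi/2),key=lambda y:-ty@[np.cos(y),np.sin(y),0])
    for y in ys:
        try: arm.move_l(g,down(y),vel=.2); return
        except arm.IKError: pass
    print('reach fallback'); arm.reach(g,down(best(g,BY+np.pi/2)))
def place(slot):
"""+body
open('tee.py','w').write(s)
E
python3 - <<'E'
from tee import *
place(slots[0])
arm.reach([.50,.06,.36],down(0)); grab('wrist','w5.png')
E
```

```text
over t51.5 tcp [0.569 0.081 0.2  ] gap 0.0281 F [ 0.7 -0.9 -2.2]
down hit=True t53.7 tcp [0.569 0.082 0.05 ] gap 0.0281 F [-1.4 -0.7  5.1]
done t55.1 tcp [0.568 0.082 0.199] gap 0.0419 F [ 0.3 -0.6 -0.5]
```

View pics/w5.png

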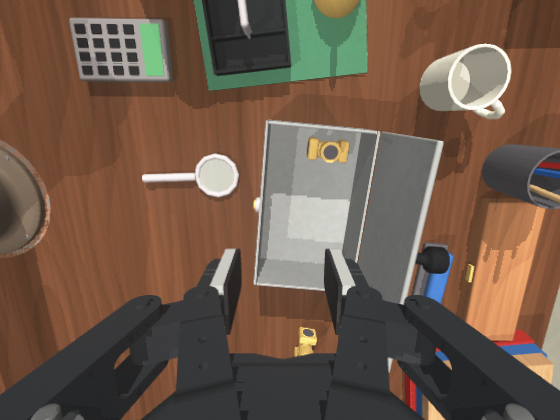

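The first tee is upright in the box at pixel (330,150). Contact came 20 mm early, so it had probably slipped down in the grip. I'll carry on with the others.

```bash
python3 - <<'E'
from tee import *
if do(.541,-.284,slots[1]) and do(.549,-.38,slots[2]): do(.453,-.388,slots[3])
arm.reach([.50,.06,.36],down(0)); f=grab('wrist','w6.png');P=cloud(f)
Q=P-box0;u=Q@bx;v=Q@by
for a,b in slots: 
    m=(np.hypot(u-a,v-b)<.035)&(P[...,2]>.046)&(P[...,2]<.075)
    if m.sum()>5: print((a,b),u[m].mean().round(3),v[m].mean().round(3),P[m][:,2].max().round(3),np.median(P[m][:,2]).round(3))
f=grab('top');print(look(f,'top','tee1'));st()
E
```

```text
rim 368 [ 0.5415 -0.2847  0.0523] c [ 0.5416 -0.286 ] L 0.0292 0.0288 deg 1.8
run 423 [ 0.5423 -0.2762  0.0302] c [ 0.5417 -0.2857] L 0.06 0.032 deg 79.4
grip hit=False t60.8 tcp [ 0.542 -0.286  0.028] gap 0.0280 F [-1.8  0.4  4.4]
up t62.6 tcp [ 0.541 -0.286  0.199] gap 0.0280 F [ 0.3  0.4 -1.6]
over t64.4 tcp [0.524 0.031 0.2  ] gap 0.0279 F [ 0.   0.3 -1.9]
down hit=True t67.0 tcp [0.524 0.031 0.032] gap 0.0282 F [-0.3  0.4  4.6]
done t68.5 tcp [0.523 0.031 0.199] gap 0.0423 F [-0.1 -0.8 -0.2]
rim 375 [ 0.5512 -0.3808  0.052 ] c [ 0.551  -0.3822] L 0.0298 0.0278 deg 89.3
run 544 [ 0.5514 -0.3786  0.03  ] c [ 0.5513 -0.3822] L 0.0602 0.0318 deg 12.1
grip hit=False t73.9 tcp [ 0.551 -0.382  0.028] gap 0.0279 F [-0.7 -0.1  3.5]
up t75.7 tcp [ 0.551 -0.382  0.199] gap 0.0283 F [-0.1  0.8 -2.7]
over t77.6 tcp [ 0.559 -0.029  0.2  ] gap 0.0280 F [-0.2  0.4 -2.2]
down hit=True t80.2 tcp [ 0.559 -0.029  0.032] gap 0.0281 F [-0.1  0.6  6. ]
done t81.7 tcp [ 0.558 -0.028  0.199] gap 0.0423 F [ 0.7 -0.3 -0.8]
rim 370 [ 0.4524 -0.3903  0.0522] c [ 0.4524 -0.3917] L 0.0288 0.0279 deg 89.0
run 523 [ 0.4536 -0.3871  0.0299] c [ 0.4525 -0.3919] L 0.0605 0.0327 deg 32.0
grip hit=False t86.8 tcp [ 0.453 -0.392  0.028] gap 0.0281 F [-1.1  0.7  3.8]
up t88.6 tcp [ 0.452 -0.391  0.199] gap 0.0280 F [ 0.6  0.2 -1.5]
over t90.4 tcp [ 0.514 -0.08   0.2  ] gap 0.0285 F [ 0.3  0.4 -0.8]
down hit=True t92.6 tcp [ 0.514 -0.08   0.048] gap 0.0281 F [-2.1 -0.2  7. ]
done t94.0 tcp [ 0.513 -0.08   0.199] gap 0.0419 F [ 0.1  0.3 -0. ]
(0.02, 0.083) 0.018 0.084 0.059 0.056
(-0.02, 0.028) -0.019 0.029 0.059 0.057
(0.02, -0.028) 0.019 -0.027 0.059 0.056
(-0.02, -0.083) -0.02 -0.084 0.074 0.057
[(0.62, [0.506, -0.07, 0.039]), (0.59, [0.558, -0.025, 0.038])]
 t95.5 tcp [0.5   0.06  0.359] gap 0.0423 F [ 0.8  0.  -0.7]
```

View pics/w6.png

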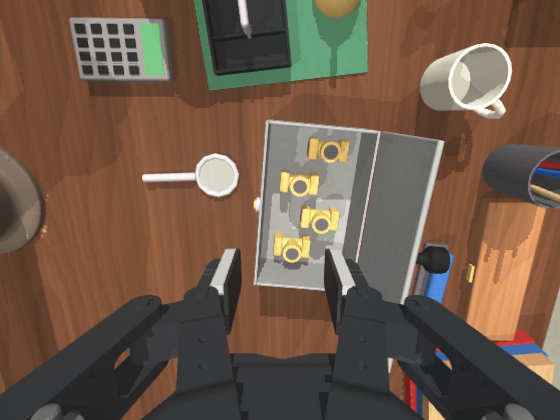

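All four tees stand flat in the box at pixels (330,150), (300,184), (320,221) and (292,250), with rims at 56 mm as they should be. Now I'll close the lid.

```bash
python3 - <<'E'
from h import *
d=down(BY+np.pi/2); o=np.array([0,0,-.019]); k=knob(1.62)
arm.reach([.53,0,.36],d); arm.set_gripper(.06,60)
arm.move_l([k[0],k[1],.33]); print(arm.move_l(k+o,vel=.08,force_limit=8)); arm.set_gripper(0,60); s=st('grip')
if s['finger_gap']>.02:
  for a in np.r_[np.arange(1.5,.05,-.1),.04,-.01]:
    arm.move_l(knob(a)+o,vel=.1); s=arm.get_state()
    if s['finger_gap']<.02 or np.linalg.norm(s['contact_force'])>35: st('STOP %.2f'%a);break
  st('end'); arm.set_gripper(.06); p=knob(0)+o; arm.move_l(p+[0,0,.1])
  arm.set_gripper(0); print(arm.move_l(knob(0)+[0,0,.004],vel=.05,force_limit=12)); st('press')
  arm.move_l(knob(0)+[0,0,.23]); arm.reach([.50,.06,.42],down(0))
  f=grab('wrist','w7.png');P=cloud(f);Z=P[...,2];Q=P-box0;u=Q@bx;v=Q@by
  m=(abs(u)<.065)&(abs(v)<.1)&(abs(Z-.096)<.03)&~(np.hypot(u+.045,v)<.03)
  k=np.polyfit(u[m],Z[m],1);print('lid slope',k,m.sum())
  t=grab('top','t7.png')
  for n in ['gauges','cup','magnifier','stapler','stamp','doorstop','tray']: print(n,look(t,'top',n)[:1])
  st()
E
```

```text
False
grip t100.6 tcp [ 0.663 -0.011  0.189] gap 0.0258 F [-0.2 -3.4  2.9]
end t105.2 tcp [0.499 0.004 0.113] gap 0.0256 F [ 0.3 -7.1  5. ]
True
press t108.4 tcp [0.496 0.005 0.14 ] gap 0.0002 F [-0.9 -0.2  4.7]
lid slope [0.00119515 0.09683566] 8881
gauges [(0.51, [0.646, -0.284, 0.017])]
cup [(0.55, [0.751, 0.176, 0.034])]
magnifier [(0.77, [0.383, 0.036, 0.007])]
stapler [(0.66, [0.747, -0.143, 0.042])]
stamp [(0.66, [0.362, -0.385, 0.015])]
doorstop [(0.71, [0.534, -0.038, 0.094])]
tray [(0.86, [0.444, 0.313, 0.006])]
 t111.9 tcp [0.5  0.06 0.42] gap 0.0002 F [ 0.3 -0.6 -0.4]
```

View pics/t7.png

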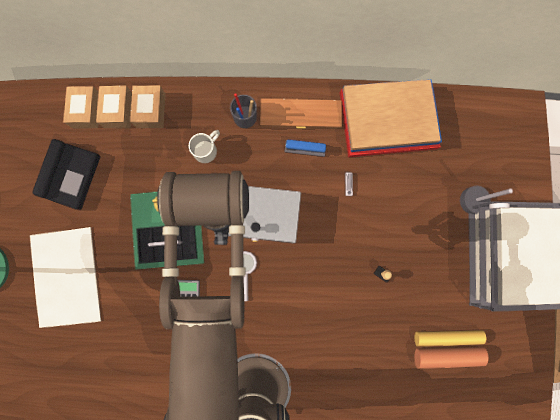

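The lid is level (slope 0.001), the desk is clear of tees and the bystanders haven't moved. The doorstop, at pixel (157,203), is mostly hidden by the arm. I'll hand in.

```bash
python3 -c "
from h import *
print(arm.sign_off())"
```

```text
the job is handed in; nothing more can be done
None
```

The job is done and handed in at about 112 s of the 210 s allowed; no verdict is reported. I moved the doorstop to the mat, opened the lid to 1.63 rad, and set the tray flat on the mat. All four tees then went into the box in a staggered row, and I shut the lid and pressed on the knob.

**Last checks:**
- **Lid:** it is level, with a slope of 0.001 rad and its top at 96–97 mm.
- **Tees:** before closing, all four rims were at 56–57 mm, which is right for tees standing flat on the box floor. They were within 2 mm of where I meant to put them.
- **Tray and doorstop:** both were on the mat with close-up checks right after placing. The tray lay within about 1 mm of its target. Both were in place when last seen.
- **Bystanders:** all five were within about 5 mm of where they started.

**Not clean:**
- **Last doorstop reading:** in the final top picture the arm hid most of the doorstop, and the network reported the box lid in its place. I went by the earlier close-up measurement.
- **Early contact:** the first and fourth tees touched down 16–19 mm early, so they had probably slipped in the grip, and they dropped the last bit. Both still stood upright where intended.
- **Knocked tee:** one tee was knocked about 3 cm aside during the run, and I measured it again before picking it up.

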